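# Pin the cover hinge of a field radio's equipment case

## Robot

A 7-joint arm with a two-finger parallel gripper is mounted at the origin on the work surface. World frame = base frame: x ahead of the robot, y to its left, z up, the work surface at z = 0. Lengths are in m, angles in degrees, forces in N, time in s.
With the tool pointing down it reaches from about 0.4 to 0.75 m from the base axis. Payload 19.5 kg.
Tool frame: the origin (TCP) lies at the very end of the fingers, on their centre line; the grasp point (between the pads) lies 19 mm behind it; z points along the fingers, x is the direction in which the jaws open and shut, and the axes are right-handed (so a half turn about z gives the same grasp; the last joint's range is limited). The gripper opens to 85 mm and grips with 20 to 120 N. Pads are 22 mm wide; open, the fingers measure 114 mm over their backs; the gripper's body (76 mm by 85 mm) begins 54 mm behind the grasp point. The pads swing forward as they close: fully open they stand 13 mm farther back than shut.
Start: joints at [62.813, 40.479, -1.581, 85.061, 1.261, 54.483, -4.326], TCP at [0.241, -0.522, 0.231] pointing down, gripper open.
Joint ranges: [-155.06, 155.06], [-18.47, 123.98], [-90, 86.84], [0, 140.48], [-83.41, 263.41], [0, 116], [-161.91, 161.91]. Speed limits (degrees/s): [108.29, 108.29, 147.25, 147.25, 172.46, 172.46, 172.46].

## Interface

Orientations are given as a 3x3 rotation matrix whose columns are the frame's x, y, z axes.
In Python, from rig import ctrl gives the robot as it stands. The module is installed in compiled form; this text tells all that it offers.
- The arm moves only by the shell command python3 -m handwheel 'ROWS' [FORCE]. ROWS is JSON, one flat list of numbers, 5 for each row, row after row: the shift along the tool's x, y, z in m, then the turn about the tool's z in degrees, then the opening in per cent of the stroke, from 0 (shut) to 100 (fully open). A call has 1 to 12 rows; each row is the pose to reach, as a shift and turn from the pose commanded when the call began, along the tool's axes at that moment; what a row does not reach only later rows make up. A row lasts 1/8 s, in which the tool goes at most 62.5 mm and 10.7 degrees, less where a joint would pass 70% of its speed; a pose out of reach is approached as far as the arm can. A call with a gripper value outside its range is refused whole. The fingers move at their own pace and stop on an object; FORCE is the grip in N (left out, the last holds). Time passes only in rows, so rows that repeat a pose let the fingers close. It gives the time, the measured TCP pose, the force and the opening at its end, in the units of the state.
- ctrl.get_obs(): the state, without advancing time (a new reading comes with each control period).
- ctrl.capture(name): name is "side" or "top" or "wrist"; returns a dict with "color" (400x640x3 uint8, red, green, blue), "fx", "fy", "cx", "cy" (pixels), "camera_from_world" (4x4, takes a point from world to camera coordinates); the wrist camera has in their place "tool_from_camera" (4x4, takes a point from camera to tool coordinates, whose origin is the TCP and whose axes are the tool frame's). Camera axes: x right, y down, z forward; pixel columns grow to the right and rows downward; lengths in m; the calibration is good to about 2 mm. The wrist camera is an equidistant fisheye: a pixel r from the principal point sees the ray r / f radians off the axis. A picture is of the moment at which its call begins: read the wrist's pose just before it. There is no depth.
- ctrl.close_job(): hands the job in, once; it reports no verdict.
Trained networks look in a picture, given as the dict that the camera call returned (one of the last four; its "shot" number tells which), for a name from the list of things; names that differ only in an ending like _2 or _b are one class to them, and where a whole thing is asked for, a point or a joint stands for the part that bears it (a point fixed in the world has none). Each returns a list of dicts, best first, with "p" (0 to 1); they miss things now and then, are a little off and sometimes report something else, mostly with a low value. They report only what shows in the picture. A call takes as long as a camera call. They do not tell look-alikes from the thing itself.
- ctrl.boxes_of(picture, name): "point" ([x, y, z] in m, in world coordinates, good to about 4 mm: the middle of the surface that is visible of it).
- ctrl.spot_point(picture, name): "point" ([x, y, z] in m, in world coordinates, good to about 4 mm: a listed point, or the origin of a listed thing).
The state is a dict: "t": time; "q": joint angles; "joint_vel": joint speeds; "tau": joint torques, N m; "tcp_pos": TCP position; "tool_rot": TCP orientation; "contact_force": force on the tool from outside, world axes, zero at the start; "moment": the same for the moment, N m; "width": opening from 0.0 (shut) to 1.0 (fully open).
Only numpy, scipy, OpenCV 4.12 (cv2) and the standard library are available. Lean on these libraries where they do the work, as an engineer would, in place of code of your own. Each camera call takes 0.05 s, during which the arm holds its last target.

## Task

Finish hinging the clear cover of the radio's equipment case: slide the cover home against its stop, so that its hinge knuckle stands in line with the knuckle fixed to the case, and push the hinge pin from the wooden rest through both knuckles, in from the end of the case, until its collar is up against the outer knuckle. Let go of it there, and leave the flask, microphone, battery pack and screwdriver where they are.

Things in the scene. Friction and masses are not known exactly. Their poses are not given: they have to be found in the camera images.
- case: open-topped case fixed to the bench, level, clear plastic walls, 130 (its x) x 170 (its y) x 75 mm high. Origin: centre of its underside, on the bench. Two aluminium hinge knuckles (level tubes along the case's y, 36 mm outside, 20 mm bore, each 30 mm long) stand along its +x edge near its +y end, axis at x = 85 mm, 95 mm above the bench.
- mouth (a point): centre of the open outer end of the outer knuckle, which is fixed to the case and spans y = 55 to 85 mm of it: on the hinge axis, at (85, 85, 95) mm of the case. Axes as the case's: y points out of the bore, so the pin goes in towards -y. Nothing of the case stands beyond it on the +y side.
- cover (a joint): how far the clear cover is short of home, in m: 0 = home against a firm stop, up to 0.055. It slides level towards the case's +x as the value falls, stays where it is left and needs about 3 to 5 N to slide. It carries the inner knuckle (case's y = 23 to 53 mm), which is in line with the outer one when the cover is home.
- cover_handle (a point): on the cover's upright aluminium handle bar, which is 14 mm thick (case's x), 80 mm long (case's y) and 38 mm tall, standing on the cover's top face (83 mm above the bench; handle top at 121 mm). The point is mid-way along and through the bar, 109 mm above the bench, and moves with the cover; with the cover home it is at x = 5 mm of the case. Axes as the case's.
- pin_head (a point): centre of the pin's grip head, a black block 18 mm thick (pin's x), 40 long (pin's y), 26 tall. The pin, 0.13 kg: steel shaft 15 mm in diameter, 85 long, its last 18 mm tapered to 6 mm; a collar 30 mm in diameter, 4 thick; the head. Its y axis runs from tip to head. It starts level on the rest, axis 50 mm above the bench, head free beyond the rest's +y end.
- pin_shoulder (a point): on the pin's axis at the collar face from which the shaft starts (24 mm from the head's centre towards the tip); it meets point mouth when the pin is fully in. Axes as the pin's.
- pin_tip (a point): the centre of the pin's tip end, 85 mm from the shoulder. Axes as the pin's.
- pin_rest: plywood rest fixed to the bench: base 60 (x) x 70 (y) x 10 mm with two upright vees, tops 58 mm above the bench, 44 mm apart along its y, that carry the pin's shaft. Origin: centre of its underside. The pin can be lifted straight up from it.
- flask: bystander: black vacuum flask with a red cap, 76 mm diameter, 235 mm tall, upright; origin at the centre of its underside
- microphone: bystander: black hand microphone lying flat, 66 x 95 x 30 mm; origin at the centre of its underside
- battery_pack: bystander: tray of four red cells, 85 x 98 x 25 mm; origin at the centre of its underside
- screwdriver: bystander: screwdriver lying on the bench, about 200 mm long; origin on its underside
There are look-alikes about, which are no part of the job. There is more than one size of the case; the job needs the smaller. Of the things that look like the part that bears pin_head, the larger one is meant.

How it is judged:
By the outcome, as a careful person would: the job done as asked, in the order asked, and still so for the second after the job is handed in, with the robot touching nothing.
It also fails if it takes over 58 s, if anything falls off the work surface, if the arm or the gripper's body presses on something with over 40 N, if the wrist force passes 120 N, or if a joint passes its speed limit or range.

## Working session

There is one attempt and no reset: what is moved stays moved. The work goes in short steps, Python scripts to look and compute and a shell command to move; the robot and the scene stay as the last step left them, time stands still between calls to the robot, and variables do not carry over. Pictures are saved under pics/ and viewed, and the job is handed in when it is done.

```bash
mkdir -p pics; ls; cat > h.py <<'E'
from rig import ctrl
import numpy as np, cv2
np.set_printoptions(precision=4,suppress=True)
def save(p,n,crop=None,scale=1):
    im=p["color"][:,:,::-1]
    if crop: x0,y0,x1,y1=crop; im=im[y0:y1,x0:x1]
    if scale!=1: im=cv2.resize(im,None,fx=scale,fy=scale,interpolation=cv2.INTER_CUBIC)
    cv2.imwrite("pics/"+n+".png",im)
def proj(p,w):
    c=p["camera_from_world"]@np.append(w,1); return np.array([p["fx"]*c[0]/c[2]+p["cx"],p["fy"]*c[1]/c[2]+p["cy"]])
E
python3 - <<'E'
from h import *
o=ctrl.get_obs()
print(o["t"],o["tcp_pos"],o["tool_rot"],o["width"])
for cam in ("top","side"):
    p=ctrl.capture(cam); save(p,cam+"0")
    C=np.linalg.inv(p["camera_from_world"]); print(cam,C[:3,3],C[:3,2])
    for n in ["case","mouth","cover_handle","pin_head","pin_shoulder","pin_tip","pin_rest","flask","microphone","battery_pack","screwdriver"]:
        for d in ctrl.spot_point(p,n): print(cam,n,round(d["p"],2),np.round(d["point"],3),proj(p,d["point"]).round())
E
```

```text
pics
0.0 [ 0.2411 -0.5217  0.2308] [[ 0.4194 -0.9078 -0.0005]
 [-0.9078 -0.4194  0.001 ]
 [-0.0011  0.     -1.    ]] 0.997600402003015
top [ 0.2363 -0.0465  1.4826] [ 0.1829  0.0043 -0.9831]
top case 0.97 [ 0.562 -0.09  -0.001] [339. 180.]
top case 0.79 [0.224 0.29  0.001] [218. 287.]
top mouth 0.91 [0.344 0.387 0.125] [176. 245.]
top mouth 0.79 [ 0.666 -0.032  0.094] [321. 141.]
top cover_handle 0.81 [0.232 0.288 0.142] [207. 284.]
top cover_handle 0.67 [ 0.536 -0.086  0.112] [339. 181.]
top pin_head 0.78 [0.484 0.287 0.046] [219. 202.]
top pin_head 0.67 [0.484 0.264 0.049] [226. 201.]
top pin_head 0.66 [0.606 0.216 0.012] [245. 166.]
top pin_shoulder 0.73 [0.484 0.265 0.046] [226. 202.]
top pin_shoulder 0.45 [0.593 0.198 0.01 ] [250. 170.]
top pin_tip 0.68 [0.487 0.176 0.05 ] [254. 200.]
top pin_tip 0.66 [0.484 0.262 0.045] [227. 202.]
top pin_tip 0.42 [0.566 0.156 0.003] [263. 179.]
top pin_rest 0.52 [0.483 0.23  0.002] [240. 204.]
top pin_rest 0.5 [ 0.712  0.293 -0.004] [223. 136.]
top pin_rest 0.32 [ 0.785 -0.045  0.003] [325. 114.]
top flask 0.74 [ 0.554 -0.414 -0.003] [440. 18
[... 630 characters left out ...]
72. 316.]
side pin_head 0.49 [0.607 0.211 0.012] [243. 281.]
side pin_shoulder 0.79 [0.482 0.261 0.049] [277. 309.]
side pin_shoulder 0.71 [0.597 0.197 0.012] [249. 278.]
side pin_tip 0.74 [0.484 0.178 0.055] [291. 279.]
side pin_tip 0.57 [0.562 0.152 0.002] [270. 270.]
side pin_tip 0.44 [ 0.548 -0.407  0.003] [348. 141.]
side pin_rest 0.57 [0.486 0.229 0.   ] [282. 306.]
side flask 0.92 [ 0.548 -0.407  0.002] [348. 141.]
side microphone 0.58 [ 0.345 -0.435 -0.   ] [407. 153.]
side microphone 0.21 [0.484 0.178 0.056] [291. 279.]
side battery_pack 0.96 [ 0.781 -0.043  0.   ] [236. 195.]
side screwdriver 0.81 [0.711 0.301 0.004] [191. 297.]
side screwdriver 0.22 [0.486 0.257 0.045] [276. 307.]
```

View pics/top0.png

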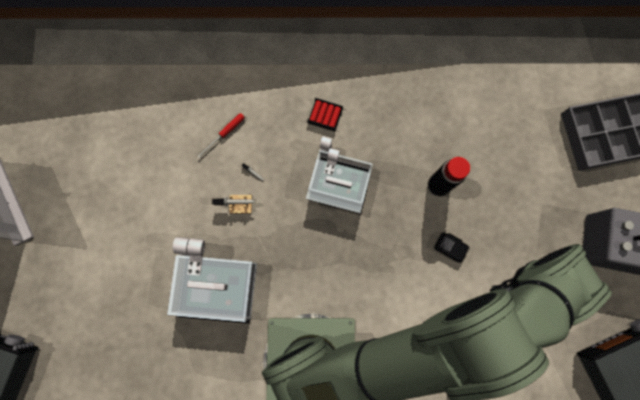

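View pics/side0.png

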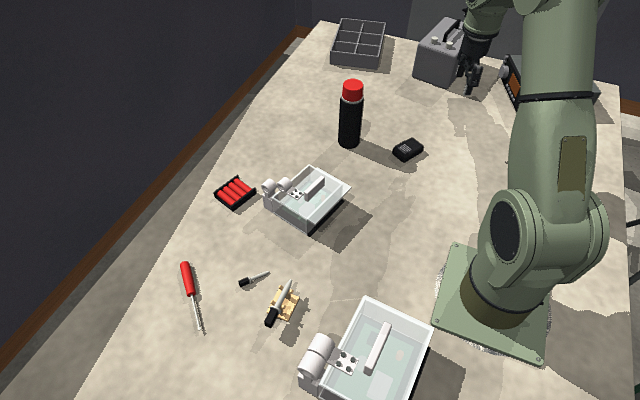

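```bash
python3 - <<'E'
from h import *
p=cv2.imread("pics/top0.png")
a=cv2.resize(p[110:230,180:400],None,fx=3.6,fy=3.6,interpolation=cv2.INTER_CUBIC)
cv2.imwrite("pics/topc.png",a)
p=cv2.imread("pics/side0.png")
cv2.imwrite("pics/sidec.png",cv2.resize(p[160:340,210:350],None,fx=3.3,fy=3.3,interpolation=cv2.INTER_CUBIC))
E
```

```text
(no output)
```

View pics/topc.png

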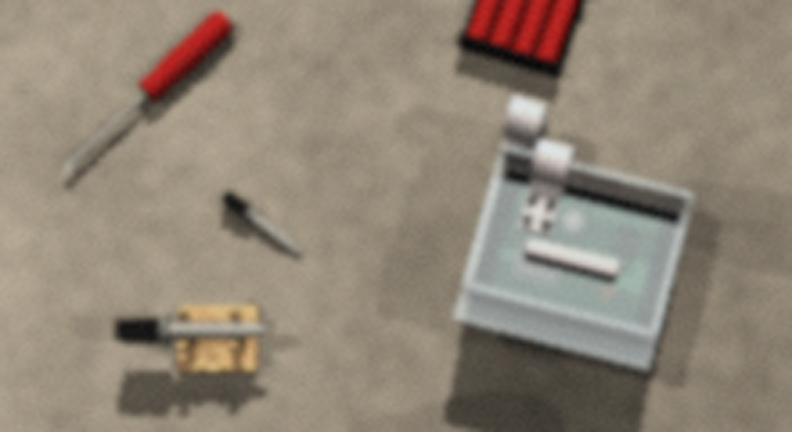

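View pics/sidec.png

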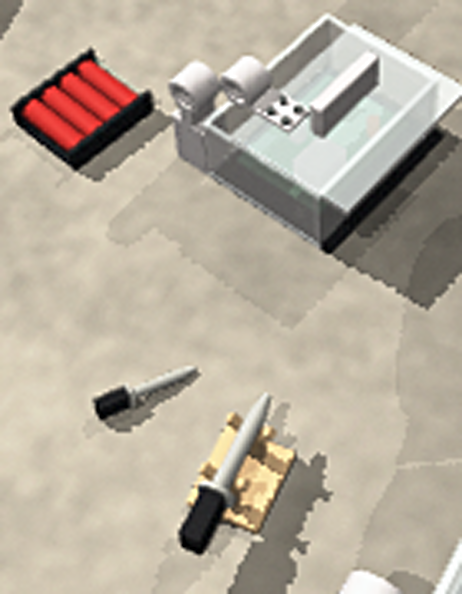

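Candidates in the top view:
- Case: the small one is at (339,180) and the large one at (218,287). I take the small one.
- Pin: the large one lies on the rest at (219–254,202) and the small one lies loose on the bench at (245,166). I take the one on the rest.

The crops agree with both choices: the battery pack is beside the small case, and the vees carry the larger pin. The cover is about 29 mm short of home. I'll start with the cover handle.

```bash
python3 -m handwheel '[-0.07,-0.113,0,-12,100,-0.14,-0.226,0,-25,80,-0.2,-0.34,0,-38,60,-0.272,-0.453,0,-50,60,-0.272,-0.453,0,-50,60,-0.272,-0.453,0,-50,60,-0.272,-0.453,0,-50,60,-0.272,-0.453,0,-50,60,-0.272,-0.453,0,-50,60,-0.272,-0.453,0,-50,60,-0.272,-0.453,0,-50,60,-0.272,-0.453,0,-50,60]' 60
cat >> h.py <<'E'
def yaw():
    r=np.array(ctrl.get_obs()["tool_rot"]); return np.degrees(np.arctan2(r[1,0],r[0,0]))
def go(target,yw=None):
    o=ctrl.get_obs(); R=np.array(o["tool_rot"]); d=R.T@(np.array(target)-o["tcp_pos"])
    y=yaw(); print("t",round(o["t"],2),"tcp",np.array(o["tcp_pos"]),"yaw",round(y,2),"F",np.array(o["contact_force"]).round(1),"w",round(o["width"],3),"SHIFT",d.round(4),"TURN",None if yw is None else round(-(yw-y),1))
E
python3 - <<'E'
from h import *
cams={}
for cam in ("wrist","top","side"):
    p=ctrl.capture(cam); save(p,cam+"1")
    for n in ["case","mouth","cover_handle"]:
        for d in ctrl.spot_point(p,n): print(cam,n,round(d["p"],2),np.round(d["point"],4))
go([.538,-.085,.09],-15.3)
E
```

```text
t: 2.7
tcp_pos: [0.5379, -0.0861, 0.2314]
tool_rot: [[0.965, -0.264, -0.0], [-0.264, -0.965, -0.0], [0.0, 0.0, -1.0]]
contact_force: [0.1, 0.6, -0.5]
width: 0.602
wrist case 0.83 [0.225  0.2887 0.0004]
wrist case 0.78 [ 0.5604 -0.0893  0.0054]
wrist mouth 0.93 [ 0.6637 -0.0284  0.0954]
wrist cover_handle 0.62 [ 0.5357 -0.0857  0.1078]
wrist cover_handle 0.37 [ 0.7825 -0.0423 -0.0019]
top case 0.78 [0.2234 0.2882 0.0027]
top mouth 0.66 [0.3452 0.3868 0.1239]
top mouth 0.28 [0.4809 0.2889 0.0472]
top cover_handle 0.82 [0.2352 0.2888 0.1427]
top cover_handle 0.32 [ 0.7106  0.2982 -0.0054]
side case 0.95 [0.2236 0.29   0.0017]
side case 0.6 [ 0.5588 -0.0867 -0.0007]
side mouth 0.94 [ 0.6691 -0.027   0.0944]
side mouth 0.62 [0.3497 0.3914 0.1275]
side cover_handle 0.73 [0.2279 0.2902 0.1458]
side cover_handle 0.6 [0.4858 0.257  0.0481]
side cover_handle 0.56 [ 0.541  -0.0844  0.109 ]
t 3.3 tcp [ 0.5383 -0.085   0.2313] yaw -15.2 F [0.6 0.4 0.7] w 0.598 SHIFT [-0.0003  0.      0.1413] TURN 0.1
```

View pics/wrist1.png

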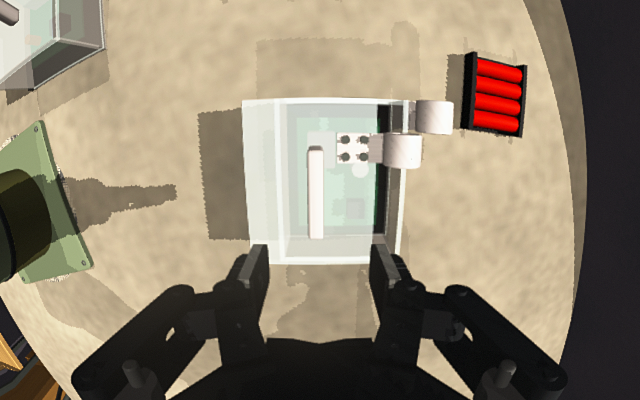

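The wrist view shows the handle bar upright at pixel (315,148–238), between the jaws and square to them. I'll go down onto it and grip.

```bash
python3 -m handwheel '[0,0,0.05,0,60,0,0,0.09,0,60,0,0,0.12,0,60,0,0,0.138,0,60,0,0,0.138,0,60,0,0,0.138,0,0,0,0,0.138,0,0,0,0,0.138,0,0,0,0,0.138,0,0,0,0,0.138,0,0]' 40
python3 - <<'E'
from h import *
go([.538,-.085,.09],-15.3)
p=ctrl.capture("wrist"); save(p,"wrist2")
E
```

```text
t: 4.55
tcp_pos: [0.5385, -0.0851, 0.0942]
tool_rot: [[0.965, -0.262, 0.001], [-0.262, -0.965, -0.0], [0.001, -0.0, -1.0]]
contact_force: [-2.9, 0.2, 8.0]
width: 0.16
t 4.55 tcp [ 0.5385 -0.0851  0.0942] yaw -15.2 F [-2.9  0.2  8. ] w 0.16 SHIFT [-0.0005  0.      0.0042] TURN 0.1
```

View pics/wrist2.png

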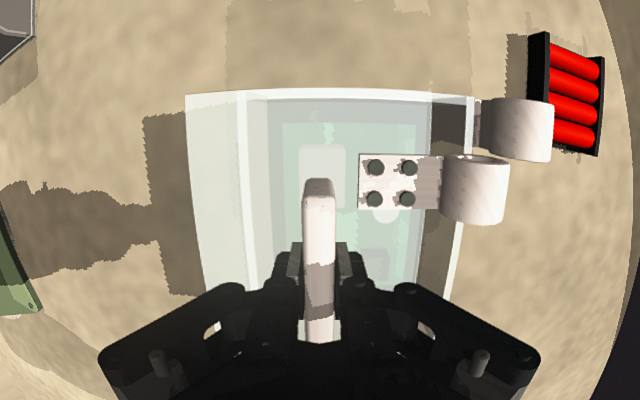

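The handle is gripped: the opening is 13.6 mm on the 14 mm bar. Now I slide it towards case +x.

```bash
python3 -m handwheel '[0.004,0,-0.001,0,0,0.008,0,-0.001,0,0,0.012,0,-0.001,0,0,0.016,0,-0.001,0,0,0.020,0,-0.001,0,0,0.022,0,-0.001,0,0,0.022,0,-0.001,0,0]'
python3 -m handwheel '[0.002,0,0,0,0,0.004,0,0,0,0,0.004,0,0,0,0]'
python3 -m handwheel '[0.002,0,0,0,0,0.003,0,0,0,0,0.003,0,0,0,0]'
```

```text
t: 5.48
tcp_pos: [0.5599, -0.0908, 0.0943]
tool_rot: [[0.965, -0.262, 0.001], [-0.262, -0.965, 0.0], [0.001, -0.0, -1.0]]
contact_force: [1.0, 0.9, -11.2]
width: 0.156
t: 5.85
tcp_pos: [0.5636, -0.0918, 0.0943]
tool_rot: [[0.965, -0.262, 0.0], [-0.262, -0.965, 0.0], [0.0, -0.0, -1.0]]
contact_force: [0.2, 2.5, -8.8]
width: 0.155
t: 6.22
tcp_pos: [0.5647, -0.0921, 0.0942]
tool_rot: [[0.965, -0.262, -0.004], [-0.262, -0.965, 0.001], [-0.004, 0.0, -1.0]]
contact_force: [-13.3, 6.4, 0.0]
width: 0.155
```

```bash
python3 -m handwheel '[0.002,0,0,0,0,0.003,0,0,0,0,0.003,0,0,0,0]'
python3 - <<'E'
from h import *
go([.538,-.085,.09],-15.3)
p=ctrl.capture("wrist"); save(p,"wrist3")
for n in ["mouth","cover_handle","case"]:
        for d in ctrl.spot_point(p,n): print(n,round(d["p"],2),np.round(d["point"],4))
E
```

```text
t: 6.6
tcp_pos: [0.5648, -0.0922, 0.0942]
tool_rot: [[0.965, -0.262, -0.01], [-0.262, -0.965, 0.002], [-0.01, 0.001, -1.0]]
contact_force: [-35.8, 14.0, 16.7]
width: 0.154
t 6.6 tcp [ 0.5648 -0.0922  0.0942] yaw -15.17 F [-35.8  14.   16.7] w 0.154 SHIFT [-0.0277  0.0001  0.0045] TURN 0.1
mouth 0.91 [ 0.6661 -0.0285  0.0912]
cover_handle 0.94 [ 0.5637 -0.0945  0.1085]
case 0.97 [ 0.223   0.2861 -0.0004]
case 0.9 [ 0.5589 -0.0898  0.0038]
```

View pics/wrist3.png

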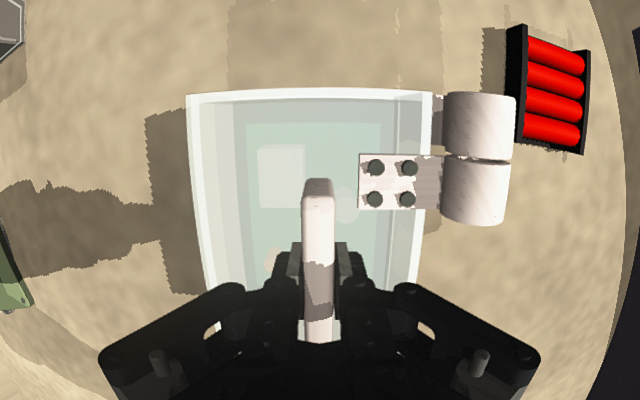

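The cover is home. The force rose to 38 N at the stop, and the knuckles line up at pixels (480,125) and (477,190). I relax, release and rise, then go to the pin.

```bash
python3 -m handwheel '[-0.004,0,0,0,0,-0.0045,0,0,0,0,-0.0045,0,0,0,20,-0.0045,0,0,0,50,-0.0045,0,0,0,50,-0.0045,0,0,0,50,-0.0045,0,-0.03,0,50,-0.0045,0,-0.08,0,50,-0.0045,0,-0.12,0,50,-0.0045,0,-0.12,0,50]'
python3 - <<'E'
from h import *
p=ctrl.capture("wrist"); save(p,"wrist4")
for n in ["mouth","cover_handle","pin_head","pin_tip","pin_shoulder"]:
        for d in ctrl.spot_point(p,n): print(n,round(d["p"],2),np.round(d["point"],4))
go([.484,.285,.2],0)
E
```

```text
t: 8.05
tcp_pos: [0.5659, -0.0924, 0.2169]
tool_rot: [[0.965, -0.262, 0.005], [-0.262, -0.965, -0.001], [0.005, -0.001, -1.0]]
contact_force: [0.3, 0.9, -0.3]
width: 0.5
mouth 0.57 [ 0.6634 -0.0285  0.092 ]
cover_handle 0.86 [ 0.5638 -0.0913  0.1069]
cover_handle 0.81 [0.2294 0.2864 0.142 ]
t 8.35 tcp [ 0.5646 -0.0922  0.2134] yaw -15.2 F [ 0.4 -0.2  0.4] w 0.501 SHIFT [-0.1767 -0.3429  0.0137] TURN -15.2
```

View pics/wrist4.png

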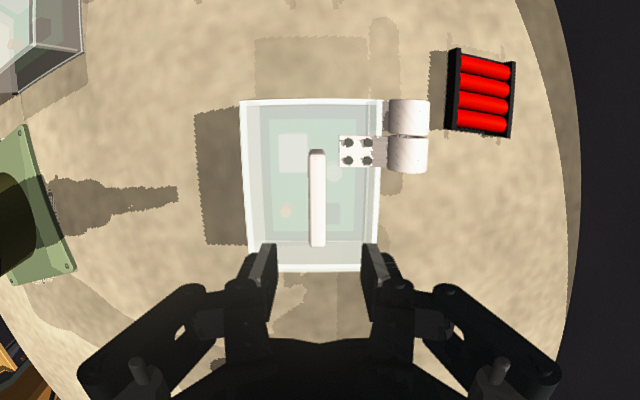

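The cover stayed home after release. Next I move to just short of the pin for a wrist look.

```bash
python3 -m handwheel '[-0.03,-0.05,0,-4,50,-0.06,-0.1,0,-8,50,-0.09,-0.15,0,-12,50,-0.12,-0.2,0,-15,50,-0.152,-0.251,0.01,-15,50,-0.152,-0.251,0.01,-15,50,-0.152,-0.251,0.01,-15,50]'
python3 - <<'E'
from h import *
p=ctrl.capture("wrist"); save(p,"wrist5")
for n in ["pin_head","pin_tip","pin_shoulder","pin_rest"]:
        for d in ctrl.spot_point(p,n): print(n,round(d["p"],2),np.round(d["point"],4))
go([.484,.285,.1],0)
E
```

```text
t: 9.22
tcp_pos: [0.4841, 0.1893, 0.204]
tool_rot: [[1.0, -0.004, -0.0], [-0.004, -1.0, -0.001], [-0.0, 0.001, -1.0]]
contact_force: [0.2, -1.1, -0.0]
width: 0.503
pin_head 0.92 [0.6049 0.2147 0.0112]
pin_head 0.7 [0.4879 0.1805 0.0501]
pin_head 0.61 [0.4873 0.2853 0.0505]
pin_tip 0.84 [0.4891 0.1841 0.0482]
pin_tip 0.57 [0.5685 0.1553 0.0006]
pin_shoulder 0.75 [0.4891 0.2698 0.0522]
pin_shoulder 0.65 [0.6023 0.2001 0.0086]
pin_rest 0.76 [ 0.4839  0.2319 -0.0023]
t 9.47 tcp [0.4843 0.189  0.2044] yaw -0.29 F [ 0.2  0.9 -1.1] w 0.499 SHIFT [-0.0008 -0.096   0.1044] TURN -0.3
```

View pics/wrist5.png

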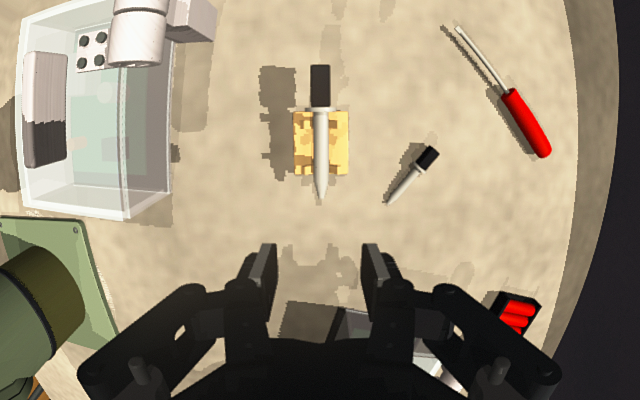

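The pin on the rest is vertical in the picture at column 320, with the head at rows 66–108 and the tip at row 199. The small look-alike is at (410,175). I'll work out the head centre from the pixels.

```bash
python3 - <<'E'
from h import *
o=ctrl.get_obs(); p=ctrl.capture("wrist"); save(p,"wrist6",(260,40,380,220),3.3)
T=np.array(p["tool_from_camera"]); R=np.array(o["tool_rot"]); t=np.array(o["tcp_pos"])
print(p["fx"],p["cx"],p["cy"])
def ray(u,v,z):
    dx,dy=(u-p["cx"])/p["fx"],(v-p["cy"])/p["fy"]; th=np.hypot(dx,dy)
    c=np.array([np.sin(th)*dx/th,np.sin(th)*dy/th,np.cos(th)]) if th>0 else np.array([0,0,1.])
    d=R@T[:3,:3]@c; s=R@T[:3,3]+t
    return s+d*(z-s[2])/d[2]
for n,u,v,z in [("headfar top",320,66,.063),("headnear top",320,108,.063),("shoulder",320,111,.05),("tip",320,199,.05),("headL",310.5,87,.063),("headR",330,87,.063)]: print(n,ray(u,v,z))
E
```

```text
309.70691628693146 318.8075555690529 201.49054445298353
headfar top [0.4857 0.3045 0.063 ]
headnear top [0.4855 0.2657 0.063 ]
shoulder [0.4855 0.2629 0.05  ]
tip [0.4851 0.1761 0.05  ]
headL [0.477  0.2851 0.063 ]
headR [0.4946 0.285  0.063 ]
```

View pics/wrist6.png

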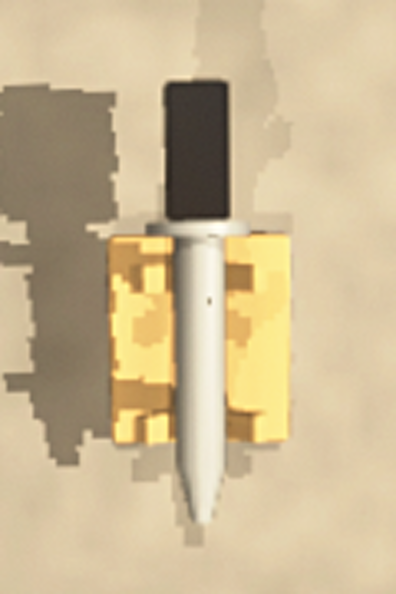

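```bash
python3 -m handwheel '[0.001,-0.05,0,0,50,0.0015,-0.097,0,0,50,0.0015,-0.097,0.06,0,50,0.0015,-0.097,0.11,0,50,0.0015,-0.097,0.15,0,50,0.0015,-0.097,0.173,0,50,0.0015,-0.097,0.173,0,50,0.0015,-0.097,0.173,0,0,0.0015,-0.097,0.173,0,0,0.0015,-0.097,0.173,0,0,0.0015,-0.097,0.173,0,0,0.0015,-0.097,0.173,0,0]' 80
python3 - <<'E'
from h import *
p=ctrl.capture("side"); save(p,"side7",(200,220,360,360),4)
go([.484,.285,.1],0)
E
```

```text
t: 11.02
tcp_pos: [0.4862, 0.287, 0.0323]
tool_rot: [[1.0, -0.004, 0.001], [-0.004, -1.0, 0.001], [0.001, -0.001, -1.0]]
contact_force: [-2.2, -0.3, 7.3]
width: 0.196
t 11.07 tcp [0.4862 0.287  0.0323] yaw -0.2 F [-1.4  0.1  7.5] w 0.198 SHIFT [-0.0021  0.002  -0.0677] TURN -0.2
```

View pics/side7.png

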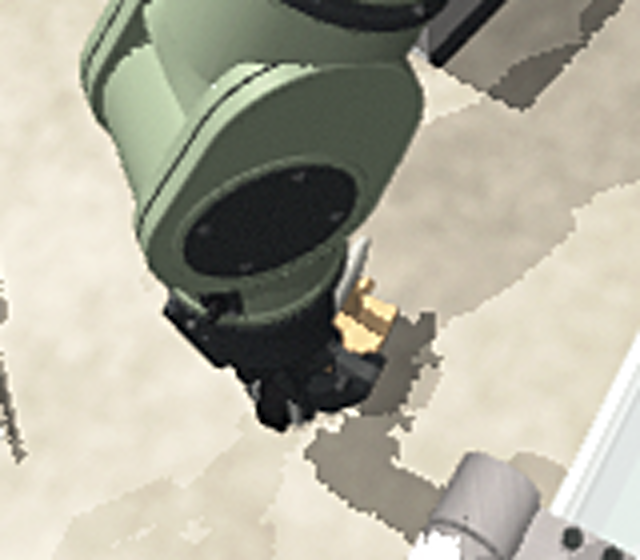

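The head is gripped: the jaws stopped at about 17 mm. I lift straight up, then carry the pin to a standoff in line with the mouth.

```bash
python3 -m handwheel '[0,0,-0.02,0,0,0,0,-0.06,0,0,0,0,-0.11,0,0,0,0,-0.12,0,0,0.04,0.035,-0.12,3,0,0.08,0.07,-0.12,6,0,0.12,0.105,-0.12,9,0,0.16,0.14,-0.12,12,0,0.2,0.17,-0.12,15,0,0.215,0.183,-0.12,15,0,0.215,0.183,-0.12,15,0,0.215,0.183,-0.12,15,0]'
python3 - <<'E'
from h import *
go([.7006,.103,.0773],-15.2)
o=ctrl.get_obs();p=ctrl.capture("wrist"); save(p,"wrist8")
for n in ["mouth","pin_tip","pin_shoulder","pin_head"]:
        for d in ctrl.spot_point(p,n): print(n,round(d["p"],2),np.round(d["point"],4))
for cam in ("top","side"):
    p=ctrl.capture(cam); save(p,cam+"8",(180,100,420,260) if cam=="top" else (180,120,340,260),3.3 if cam=="top" else 4)
    for n in ["mouth","pin_tip","pin_shoulder","pin_head"]:
        for d in ctrl.spot_point(p,n): print(cam,n,round(d["p"],2),np.round(d["point"],4))
E
```

```text
t: 12.58
tcp_pos: [0.6996, 0.1039, 0.1511]
tool_rot: [[0.965, -0.261, -0.001], [-0.261, -0.965, 0.0], [-0.001, -0.0, -1.0]]
contact_force: [0.8, 1.4, -1.0]
width: 0.19
t 12.57 tcp [0.6996 0.1039 0.1511] yaw -15.15 F [ 0.8  1.4 -1. ] w 0.19 SHIFT [0.0013 0.0006 0.0738] TURN 0.0
pin_tip 0.68 [0.5675 0.1545 0.0008]
pin_tip 0.23 [ 0.7835 -0.042  -0.0004]
pin_shoulder 0.7 [0.6018 0.2005 0.0109]
pin_head 0.84 [0.6042 0.2141 0.0108]
pin_head 0.82 [0.6989 0.1013 0.1656]
top mouth 0.88 [0.3441 0.3864 0.1258]
top mouth 0.71 [ 0.6646 -0.0317  0.0923]
top pin_tip 0.63 [ 0.673  -0.0028  0.1689]
side mouth 0.82 [ 0.6641 -0.0272  0.09  ]
side mouth 0.8 [0.3459 0.3905 0.128 ]
side mouth 0.41 [ 0.6686 -0.0035  0.1724]
side pin_tip 0.53 [0.5588 0.1558 0.0042]
side pin_tip 0.5 [ 0.6742 -0.0004  0.1718]
side pin_tip 0.32 [ 0.5671 -0.0946  0.107 ]
side pin_shoulder 0.7 [0.6917 0.0736 0.1659]
side pin_shoulder 0.58 [0.7076 0.3013 0.0022]
side pin_shoulder 0.54 [0.5953 0.1996 0.0121]
side pin_head 0.6 [0.6092 0.2144 0.013 ]
side pin_head 0.53 [0.697  0.1018 0.1701]
```

View pics/wrist8.png

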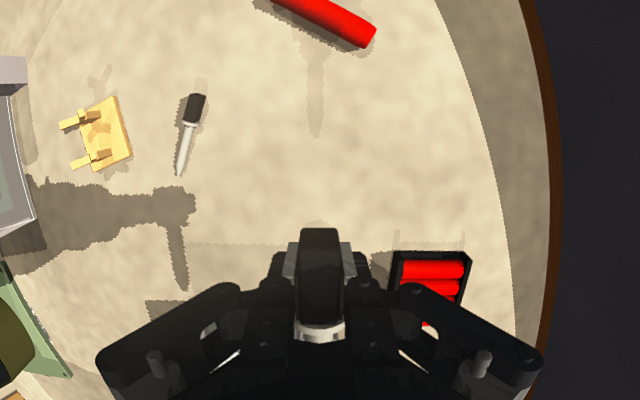

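View pics/side8.png

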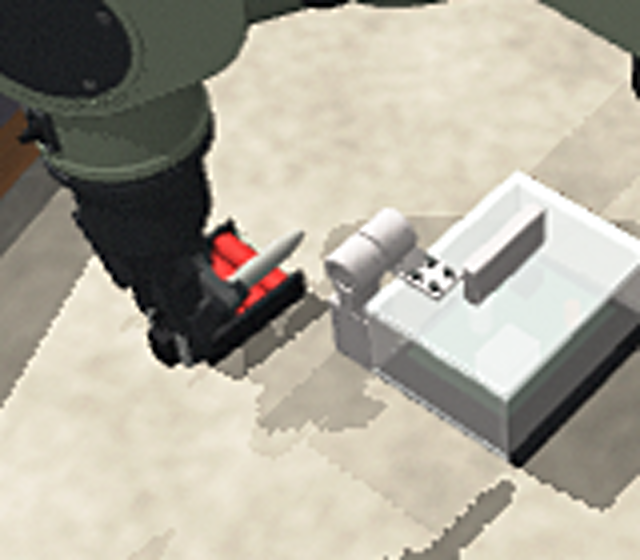

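View pics/top8.png

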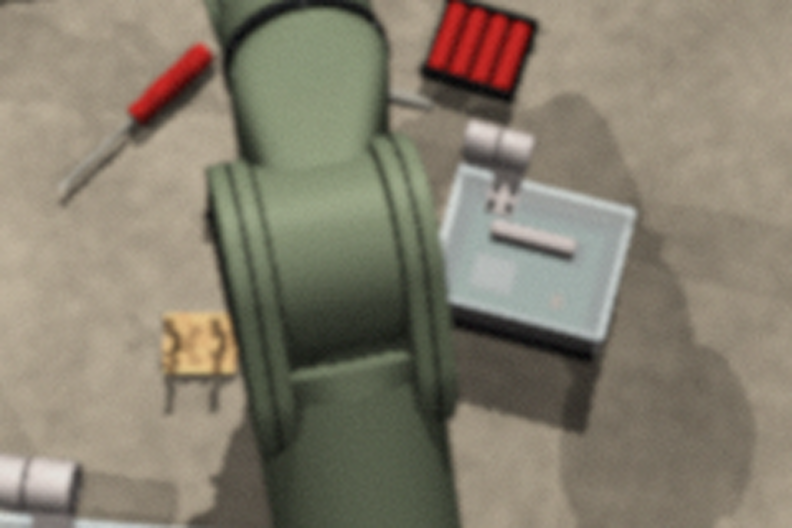

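The pin is held level with no visible droop, and the tip points at the knuckles. Now I drop to the hinge-axis height and compare the tip with the bore.

```bash
python3 -m handwheel '[0.0013,0.0006,0.03,0,0,0.0013,0.0006,0.06,0,0,0.0013,0.0006,0.074,0,0,0.0013,0.0006,0.074,0,0,0.0013,0.0006,0.074,0,0]'
python3 - <<'E'
from h import *
go([.7006,.103,.0773],-15.2)
p=ctrl.capture("side"); save(p,"side9",(220,150,320,240),8)
m=np.array([.665,-.0282,.095]);v=np.array([.262,.965,0]);u=np.array([.965,-.262,0])
T=np.array(ctrl.get_obs()["tcp_pos"]); tip=T-.111*v+[0,0,.0177]
f=lambda w:((proj(p,w)-[220,150])*8).round()
print("mouth",f(m),"mouth top",f(m+[0,0,.018]),"tip",f(tip),"shoulder",f(tip+.085*v), "inner end", f(m-.062*v),"u+18",f(m+.018*u),"u-18",f(m-.018*u))
p2=ctrl.capture("top"); save(p2,"top9",(280,110,380,190),8)
f=lambda w:((proj(p2,w)-[280,110])*8).round()
print("top: mouth",f(m),"tip",f(tip), "shoulder",f(tip+.085*v),"ktop",f(m+[0,0,.018]))
E
```

```text
t: 13.95
tcp_pos: [0.7019, 0.1023, 0.0786]
tool_rot: [[0.965, -0.262, 0.002], [-0.262, -0.965, 0.0], [0.001, -0.001, -1.0]]
contact_force: [-0.1, 0.3, -0.7]
width: 0.199
t 13.95 tcp [0.7019 0.1023 0.0786] yaw -15.21 F [-0.1  0.3 -0.7] w 0.199 SHIFT [-0.0014 -0.0004  0.0013] TURN -0.0
mouth [351. 318.] mouth top [346. 285.] tip [299. 355.] shoulder [124. 506.] inner end [468. 217.] u+18 [314. 294.] u-18 [388. 342.]
top: mouth [319. 246.] tip [258. 226.] shoulder [ 46. 171.] ktop [318. 232.]
```

View pics/side9.png

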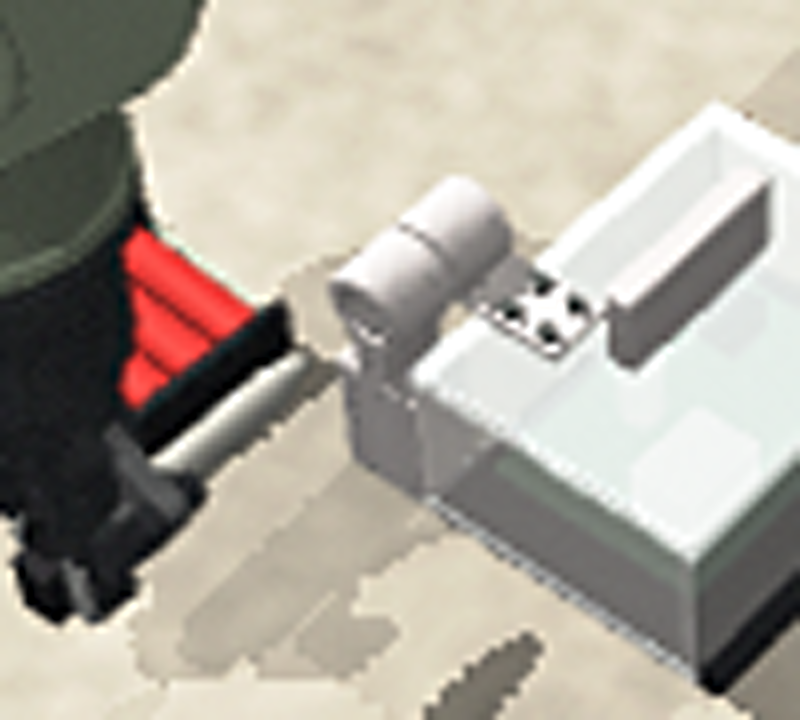

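View pics/top9.png

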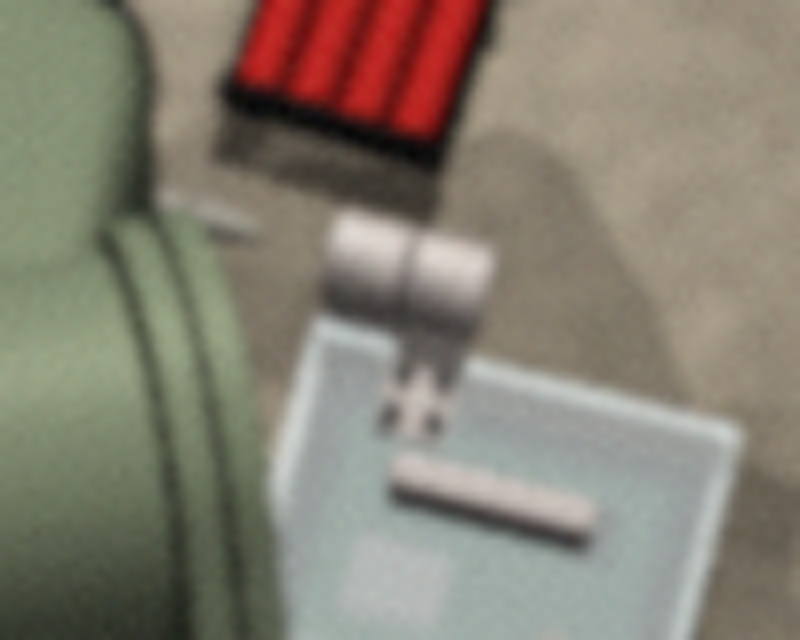

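```bash
cat > ov.py <<'E'
from h import *
def overlay(p,name,crop,s,m,ydeg,T):
    a=np.radians(ydeg); u=np.array([np.cos(a),np.sin(a),0]); v=np.array([-np.sin(a),np.cos(a),0]); z=np.array([0,0,1.])
    x0,y0,x1,y1=crop
    im=cv2.resize(p["color"][y0:y1,x0:x1,::-1],None,fx=s,fy=s,interpolation=cv2.INTER_CUBIC)
    f=lambda w:((proj(p,w)+.5-[x0,y0])*s)
    def poly(ws,c,closed=True): cv2.polylines(im,[np.array([f(w) for w in ws]).round().astype(np.int32)],closed,c,1,cv2.LINE_AA)
    th=np.linspace(0,2*np.pi,60)
    for off in (0,-.03,-.032,-.062): poly([m+off*v+.018*(np.cos(t)*u+np.sin(t)*z) for t in th],(0,0,255))
    poly([m+.010*(np.cos(t)*u+np.sin(t)*z) for t in th],(0,255,0))
    o=m-.085*u-.085*v-.095*z
    poly([o+x*u+y*v+.075*z for x,y in ((-.065,-.085),(.065,-.085),(.065,.085),(-.065,.085))],(255,0,0))
    poly([o+x*u+y*v+.121*z for x,y in ((-.002,-.04),(.012,-.04),(.012,.04),(-.002,.04))],(255,0,255))
    if T is not None:
        tip=T-.111*v+[0,0,.0177]
        for r,d in ((.003,0),(.0075,.018),(.0075,.06)): poly([tip+d*v+r*(np.cos(t)*u+np.sin(t)*z) for t in th],(255,255,0))
        poly([tip,tip+.085*v],(0,255,255),False)
    cv2.imwrite("pics/"+name+".png",im)
E
python3 - <<'E'
from ov import *
T=np.array(ctrl.get_obs()["tcp_pos"])
m=np.array([.665,-.0282,.095])
overlay(ctrl.capture("side"),"side10",(220,150,320,240),8,m,-15.2,T)
overlay(ctrl.capture("top"),"top10",(280,110,380,190),8,m,-15.2,T)
E
```

```text
(no output)
```

View pics/side10.png

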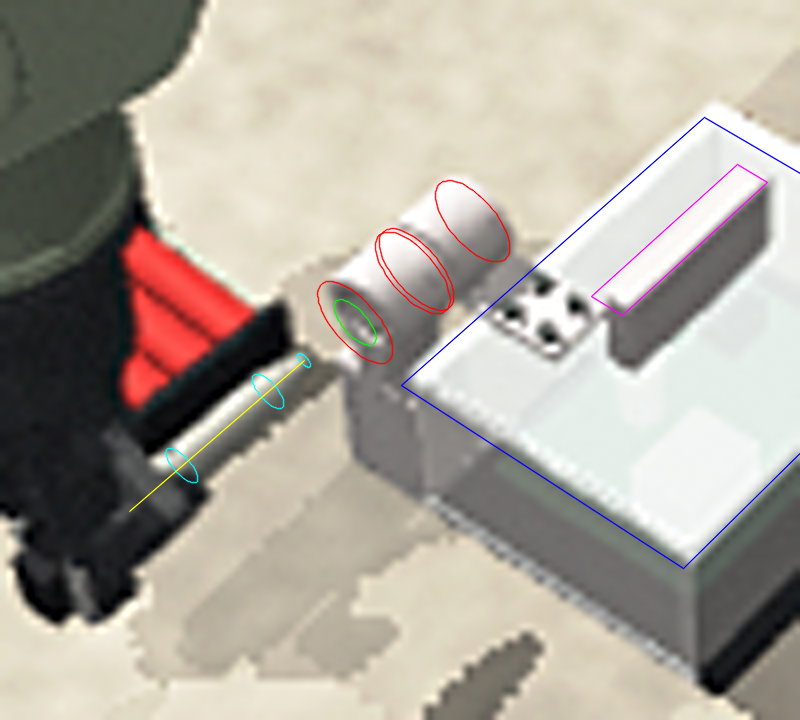

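View pics/top10.png

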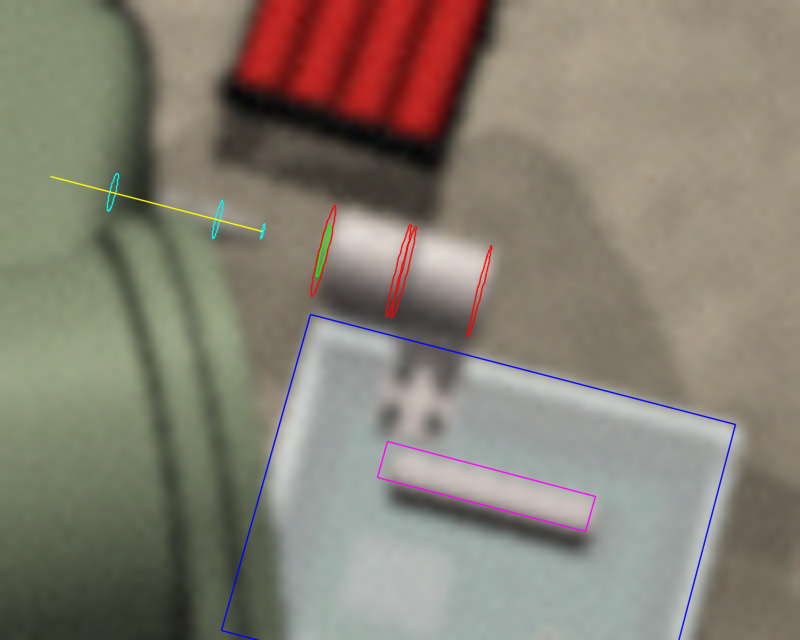

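The overlays of the case and the pin are off from the picture by nearly the same small amounts, so they are in line to within about 2 mm. Along the axis, the mouth is perhaps 3 mm farther in than computed. I'll go in slowly.

```bash
python3 -m handwheel '[0,0.008,0,0,0,0,0.016,0,0,0,0,0.022,0,0,0,0,0.028,0,0,0,0,0.033,0,0,0,0,0.038,0,0,0,0,0.038,0,0,0]'
python3 - <<'E'
from ov import *
go([.7006,.103,.0773],-15.2)
T=np.array(ctrl.get_obs()["tcp_pos"])
save(ctrl.capture("side"),"side11",(220,150,320,240),8)
save(ctrl.capture("top"),"top11",(280,110,380,190),8)
E
```

```text
t: 15.02
tcp_pos: [0.6913, 0.0651, 0.0773]
tool_rot: [[0.965, -0.263, -0.0], [-0.263, -0.965, -0.0], [-0.0, 0.0, -1.0]]
contact_force: [-0.1, 0.3, -0.9]
width: 0.196
t 15.03 tcp [0.6913 0.0651 0.0773] yaw -15.22 F [-0.1  0.3 -0.9] w 0.196 SHIFT [-0.001 -0.039  0.   ] TURN -0.0
```

View pics/side11.png

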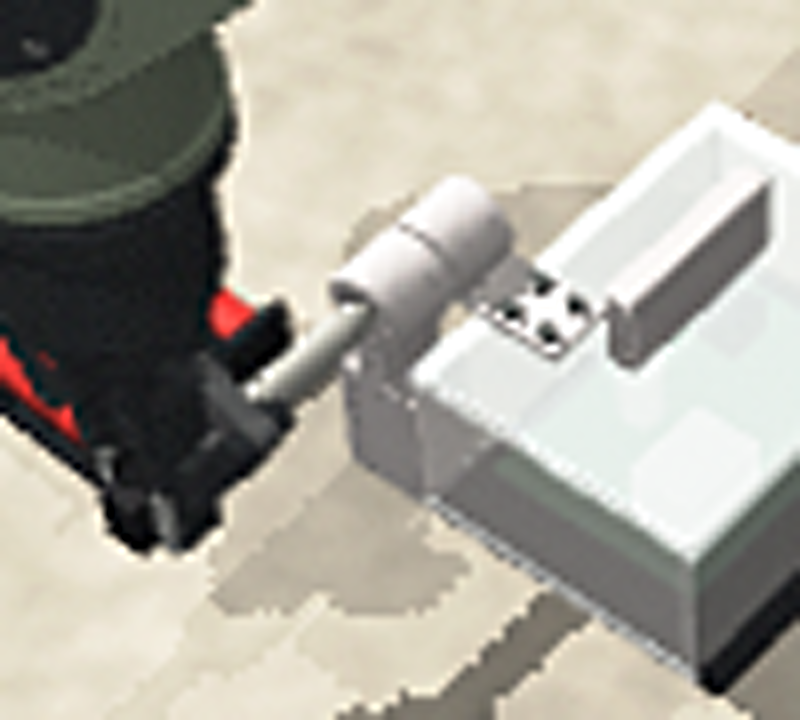

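View pics/top11.png

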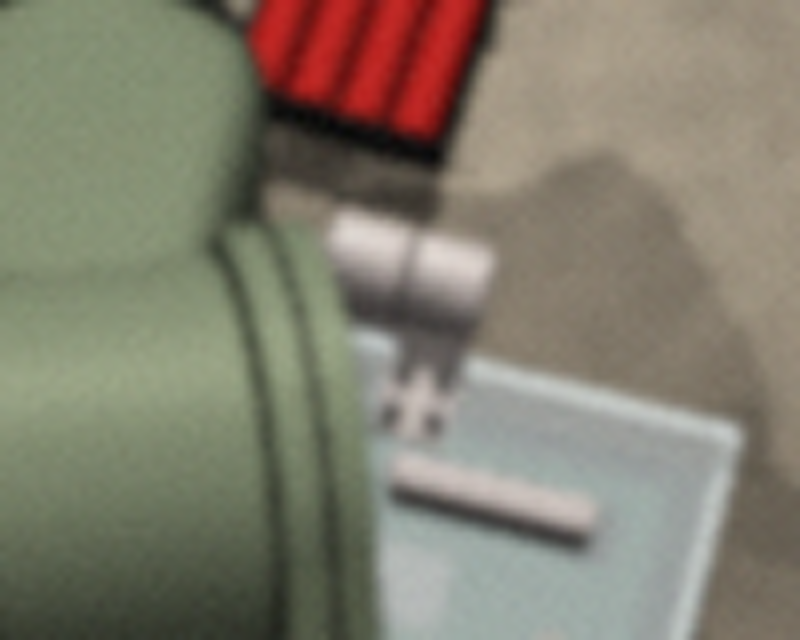

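The tip is in the bore with no contact force. It sits slightly low and to the case side, with the dark gap at (350,292), so I correct by about 1 mm while going on.

```bash
python3 -m handwheel '[0.001,0.005,-0.0015,0,0,0.001,0.01,-0.0015,0,0,0.001,0.015,-0.0015,0,0,0.001,0.02,-0.0015,0,0,0.001,0.02,-0.0015,0,0]'
python3 -m handwheel '[0,0.005,0,0,0,0,0.01,0,0,0,0,0.015,0,0,0,0,0.02,0,0,0,0,0.02,0,0,0]'
python3 - <<'E'
from ov import *
go([.7006,.103,.0773],-15.2)
save(ctrl.capture("side"),"side12",(220,150,320,240),8)
E
```

```text
t: 15.75
tcp_pos: [0.687, 0.0453, 0.0788]
tool_rot: [[0.965, -0.263, -0.0], [-0.263, -0.965, -0.0], [-0.0, 0.0, -1.0]]
contact_force: [-0.5, -1.0, -0.9]
width: 0.194
t: 16.38
tcp_pos: [0.6818, 0.0261, 0.0789]
tool_rot: [[0.965, -0.263, -0.0], [-0.263, -0.965, -0.0], [-0.0, 0.0, -1.0]]
contact_force: [0.4, 0.5, -0.6]
width: 0.195
t 16.38 tcp [0.6818 0.0261 0.0789] yaw -15.23 F [ 0.4  0.5 -0.6] w 0.195 SHIFT [-0.002  -0.0792  0.0015] TURN -0.0
```

View pics/side12.png

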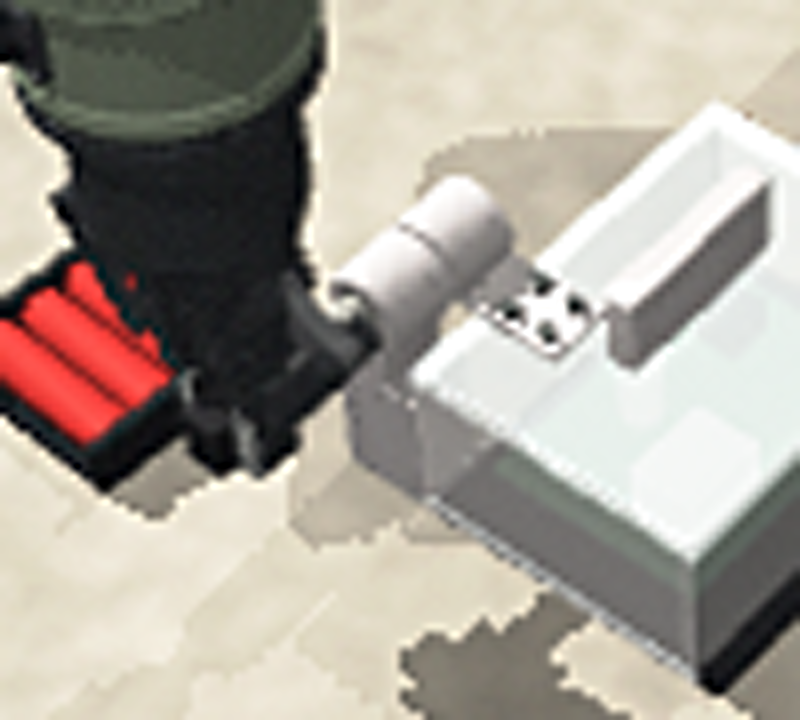

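The tip is already in the inner knuckle and there is still no force. I continue to the collar.

```bash
python3 -m handwheel '[0,0.006,0,0,0,0,0.012,0,0,0,0,0.018,0,0,0,0,0.024,0,0,0,0,0.024,0,0,0]'
python3 -m handwheel '[0,0.002,0,0,0,0,0.004,0,0,0,0,0.006,0,0,0,0,0.006,0,0,0]'
python3 -m handwheel '[0,0.002,0,0,0,0,0.003,0,0,0,0,0.003,0,0,0]'
```

```text
t: 17.05
tcp_pos: [0.6754, 0.0028, 0.0788]
tool_rot: [[0.965, -0.263, -0.0], [-0.263, -0.965, -0.0], [-0.0, 0.0, -1.0]]
contact_force: [0.2, 0.7, -1.7]
width: 0.196
t: 17.55
tcp_pos: [0.6739, -0.0025, 0.0788]
tool_rot: [[0.965, -0.262, 0.0], [-0.262, -0.965, 0.0], [0.0, -0.0, -1.0]]
contact_force: [-0.1, -0.1, -1.0]
width: 0.2
t: 17.92
tcp_pos: [0.6731, -0.0054, 0.0788]
tool_rot: [[0.965, -0.262, -0.0], [-0.262, -0.965, 0.0], [-0.0, -0.0, -1.0]]
contact_force: [0.6, -0.4, -0.5]
width: 0.194
```

```bash
python3 -m handwheel '[0,0.001,0,0,0,0,0.002,0,0,0,0,0.002,0,0,0]'
python3 -m handwheel '[0,0.001,0,0,0,0,0.002,0,0,0,0,0.002,0,0,0]'
python3 - <<'E'
from ov import *
go([.7006,.103,.0773],-15.2)
save(ctrl.capture("side"),"side13",(240,160,310,220),10)
E
```

```text
t: 18.3
tcp_pos: [0.6726, -0.0071, 0.0788]
tool_rot: [[0.965, -0.262, 0.0], [-0.262, -0.965, 0.0], [-0.0, -0.0, -1.0]]
contact_force: [0.0, 0.7, -0.8]
width: 0.2
t: 18.68
tcp_pos: [0.6725, -0.0071, 0.0789]
tool_rot: [[0.965, -0.261, 0.001], [-0.261, -0.965, 0.003], [0.0, -0.003, -1.0]]
contact_force: [3.1, 10.4, -2.1]
width: 0.202
t 18.68 tcp [ 0.6725 -0.0071  0.0789] yaw -15.14 F [ 3.1 10.4 -2.1] w 0.202 SHIFT [-0.0017 -0.1136  0.002 ] TURN 0.1
```

View pics/side13.png

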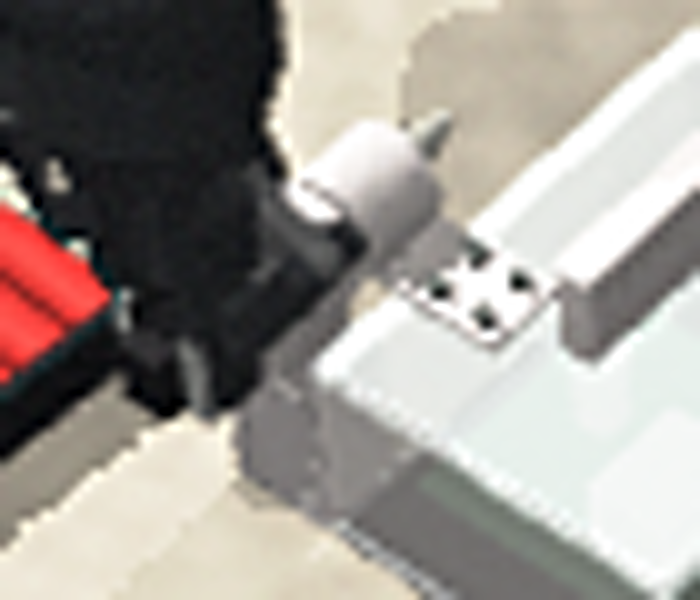

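Firm contact came at 113.6 mm of travel, and the tip stands out beyond the inner knuckle at (440,125). I press slightly, lower the pin onto the bore floor, ease off and let go.

```bash
python3 -m handwheel '[0,0.001,0,0,0,0,0.001,0.001,0,0,0,0.001,0.002,0,0,0,0.001,0.003,0,0,0,0.001,0.003,0,0]'
python3 -m handwheel '[0,-0.001,0,0,0,0,-0.001,0,0,0,0,-0.001,0,0,5,0,-0.001,0,0,22,0,-0.001,0,0,35,0,-0.001,0,0,50,0,-0.001,0,0,50,0,-0.001,0,0,50]' 20
python3 - <<'E'
from ov import *
go([.7006,.103,.0773],-15.2)
save(ctrl.capture("side"),"side14",(240,160,310,220),10)
p=ctrl.capture("wrist"); save(p,"wrist14")
E
```

```text
t: 19.35
tcp_pos: [0.6728, -0.0072, 0.0765]
tool_rot: [[0.965, -0.261, 0.003], [-0.261, -0.965, 0.004], [0.001, -0.004, -1.0]]
contact_force: [3.6, 13.1, 3.2]
width: 0.201
t: 20.35
tcp_pos: [0.6721, -0.0092, 0.0758]
tool_rot: [[0.965, -0.262, -0.0], [-0.262, -0.965, -0.0], [-0.0, 0.0, -1.0]]
contact_force: [-0.1, -0.4, -0.3]
width: 0.502
t 20.35 tcp [ 0.6721 -0.0092  0.0758] yaw -15.21 F [-0.1 -0.4 -0.3] w 0.502 SHIFT [-0.0019 -0.1157 -0.0015] TURN -0.0
```

View pics/side14.png

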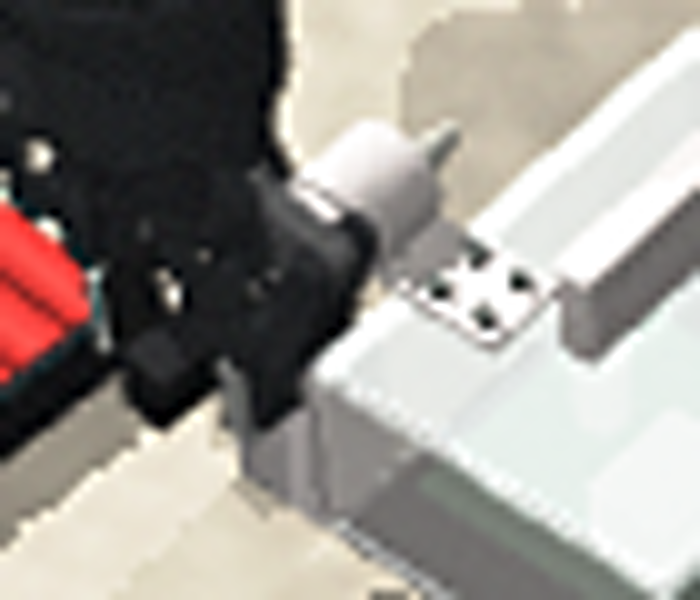

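View pics/wrist14.png

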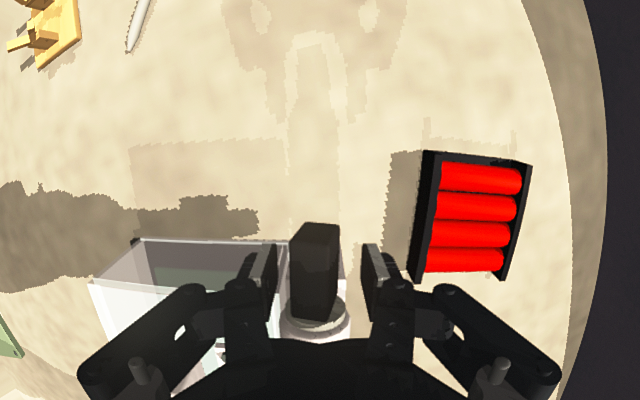

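The pin is released with the jaws clear on both sides of the head: the head is at columns 290–342 and the pads at 265 and 375. I rise straight up and look.

```bash
python3 -m handwheel '[0,0,-0.01,0,50,0,0,-0.03,0,50,0,0,-0.07,0,50,0,0,-0.12,0,50,0,0,-0.15,0,50,0,0.04,-0.15,0,50,0,0.09,-0.15,0,50,0,0.13,-0.15,0,50,0,0.16,-0.15,0,50,0,0.16,-0.15,0,50]'
python3 - <<'E'
from ov import *
go([.7006,.103,.0773],-15.2)
m=np.array([.6645,-.031,.095])
p=ctrl.capture("side"); save(p,"side15",(240,160,310,220),10)
p=ctrl.capture("top"); save(p,"top15",(190,80,390,220),4)
p=ctrl.capture("wrist"); save(p,"wrist15")
for n in ["mouth","pin_tip","pin_shoulder","pin_head","cover_handle"]:
    for d in ctrl.spot_point(p,n): print(n,round(d["p"],2),np.round(d["point"],4))
E
```

```text
t: 21.7
tcp_pos: [0.6295, -0.1661, 0.2265]
tool_rot: [[0.964, -0.265, 0.0], [-0.265, -0.964, -0.001], [0.001, 0.001, -1.0]]
contact_force: [-0.5, 0.7, -0.2]
width: 0.501
t 21.7 tcp [ 0.6295 -0.1661  0.2265] yaw -15.39 F [-0.5  0.7 -0.2] w 0.501 SHIFT [-0.003  -0.2785  0.149 ] TURN -0.2
mouth 0.59 [ 0.6631 -0.0297  0.093 ]
pin_shoulder 0.67 [ 0.6668 -0.0269  0.0927]
pin_shoulder 0.28 [ 0.7826 -0.0411 -0.0026]
pin_head 0.79 [ 0.6729 -0.0084  0.0921]
pin_head 0.37 [ 0.5625 -0.0912  0.1101]
cover_handle 0.88 [ 0.5591 -0.092   0.1081]
```

View pics/side15.png

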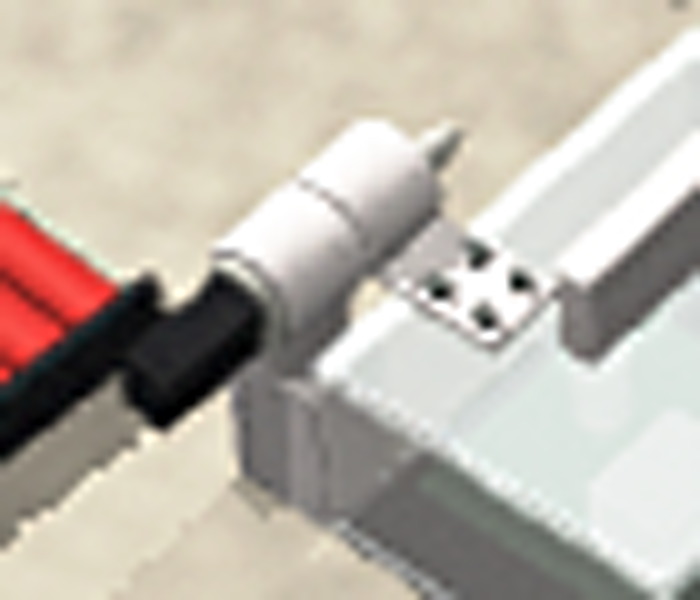

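View pics/top15.png

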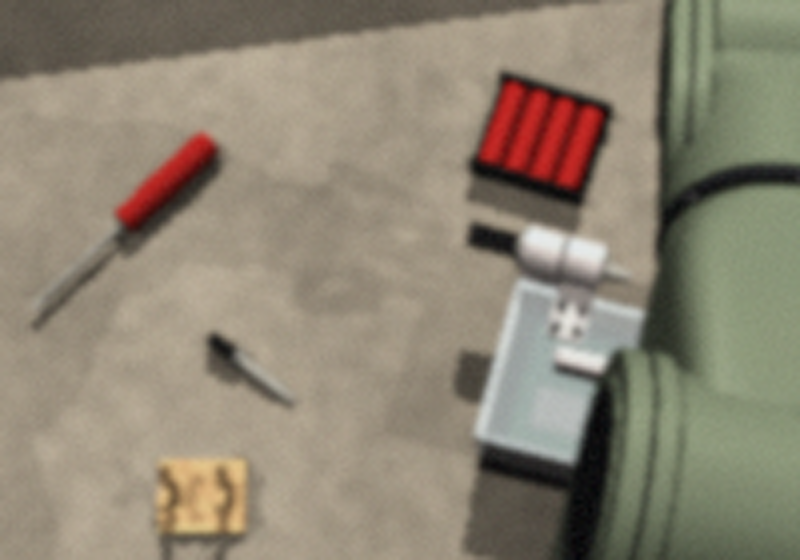

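View pics/wrist15.png

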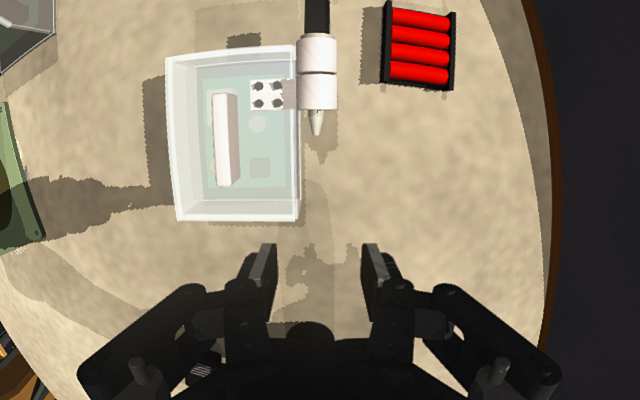

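```bash
python3 - <<'E'
from h import *
o=ctrl.get_obs(); p=ctrl.capture("wrist"); save(p,"wrist16",(270,0,350,150),5.0)
save(p,"wrist16",(280,0,350,145),5.5)
T=np.array(p["tool_from_camera"]); R=np.array(o["tool_rot"]); t=np.array(o["tcp_pos"])
def ray(u,v,z):
    dx,dy=(u-p["cx"])/p["fx"],(v-p["cy"])/p["fy"]; th=np.hypot(dx,dy)
    c=np.array([np.sin(th)*dx/th,np.sin(th)*dy/th,np.cos(th)]); d=R@T[:3,:3]@c; s=R@T[:3,3]+t
    return s+d*(z-s[2])/d[2]
vv=np.array([.262,.965,0])
for n,u,v,z in [("tip",317,136,.0935),("knuckle inner end top",318,109,.113),("gap top",317,74,.113),("outer end top",316,37,.113)]: print(n,ray(u,v,z)@vv)
s=ctrl.capture("side"); save(s,"side16",(255,175,285,205),19)
E
```

```text
tip 0.059457157439344134
knuckle inner end top 0.0833566351782752
gap top 0.11241820412432241
outer end top 0.14404054454560106
```

View pics/wrist16.png

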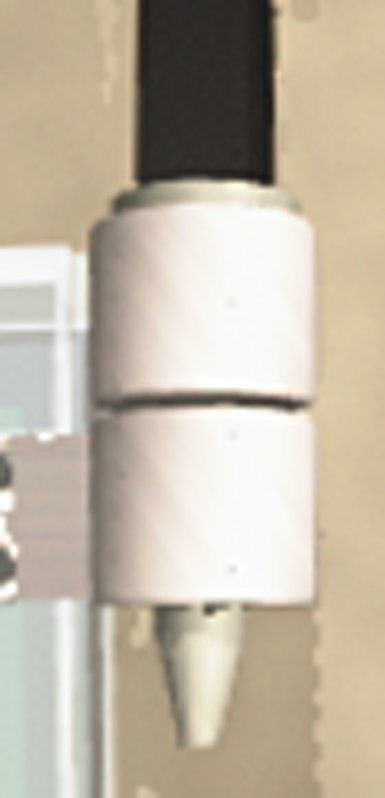

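View pics/side16.png

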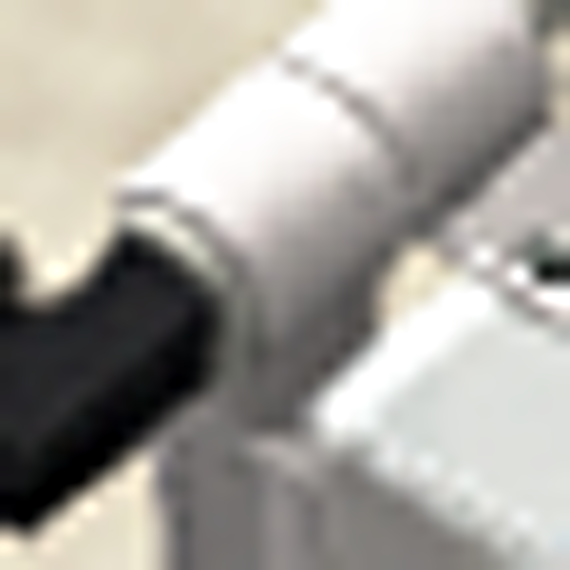

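The collar sits flush on the outer knuckle with no gap visible. The tip stands out about 24 mm by the pixel rays, against 23 mm nominal. The knuckles are in line and the robot is clear, so I hand in.

```bash
python3 - <<'E'
from h import *
print(ctrl.get_obs()["t"]); print(ctrl.close_job())
E
```

```text
22.2
the job is handed in; nothing more can be done
None
```

The cover is home against its stop and the hinge pin is through both knuckles, with its collar up against the outer one. I let go of it there and handed the job in at 22.2 s of the 58 s allowed.

**Cover:** I gripped the handle bar of the smaller case and slid it about 27 mm to the stop, where the force rose to 38 N. The knuckles lined up, and the cover stayed there after I released it.

**Pin:** I took the larger pin from the wooden rest and pushed it in from the end of the case with almost no force. The collar met the knuckle at about 114 mm of travel, and I pressed to 13 N before letting go.

**Last checks:**
- The side and wrist pictures show the collar flush on the outer knuckle and both knuckles in line.
- The tip stands out about 24 mm beyond the inner knuckle against 23 mm nominal, which is within measuring error.
- The pin's head turned a few degrees about its own axis as I released it.
- The wrist force read about zero and the arm was well clear of everything.
- The last pictures show the battery pack and screwdriver where they were. I did not look at the flask and microphone again at the end, but the gripper passed well clear of both.
- The predicted positions sat 2–3 mm off the camera pictures, by nearly the same amount for the case and the pin, so the fit was not affected.

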